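# Load the last lamp and key-start a burn-in run

### The job

Start the burn-in run: lay the loose lamp flat in the tray's empty bay, between that bay's four corner guides and over its brass strip, and let go of it, then lower the clear cover until it is fully shut. Only then turn the red key clockwise past RUN to its end stop at START, hold it there for about a second, and let it spring back and stay at RUN. Do not turn the key to START while the cover is open, and do not disturb the two loaded lamps or the meter, parts bin and screwdriver.

Things in the scene. Friction and masses are not known exactly. Their poses are not given: they have to be found in the camera images.
- lamp_center (a point): Centre (half-way up, 20 mm above its underside) of the loose lamp lying on the green bench: a rectangular finned aluminium body with black ends, 120 (its x) x 36 (its y) x 40 mm high, about 0.25 kg. Either end may point either way in the bay.
- bay_center (a point): Centre of the floor of the tray's one empty bay, 5 mm above the bench. Axes are the tray's: x along the bay towards the hinge, z up. Four black corner guides 12 mm high, 14 mm long, 5 mm thick: pairs 100 mm apart along x, 44 mm clear between them across y; the middle 86 mm is free for fingers. A brass strip 110 x 16 mm lies along x.
- tray: Clear acrylic tray fixed to the bench, 180 (x) x 260 (y) x 56 mm high, walls and floor 5 mm; origin at the centre of its underside, x from the robot side to its hinged far side. Three bays along x, 66 mm apart in y, the middle one on the centre line; two hold loaded lamps like the loose one; which is empty varies.
- loaded_a_center (a point): Centre of a loaded lamp in the tray (same size as the loose lamp). Leave alone.
- loaded_b_center (a point): Centre of the other loaded lamp in the tray. Leave alone.
- cover (a joint): Angle of the clear cover in rad: 0 is shut, flat on the tray; it starts standing open at 1.5 to 1.8 (1.57 is upright, more leans away from the robot; stop at 1.9). Its stiff hinge keeps it at any angle; it takes about 2.5 N at the free edge to start it towards shut, less as it comes down.
- cover_hinge (a point): Middle of the cover's hinge line (axis along the tray's y, on the inner face of the cover), 57 mm above the bench at the tray's far wall. The cover is a clear plate 6 mm thick, 185 mm from hinge to free edge, 262 mm wide, with a blue lip 110 mm wide at its middle running 26 mm past the free edge.
- cover_edge (a point): Middle of the cover's free edge, half-way through its thickness (185 mm from the hinge line). Site axes are the cover's: -x from the hinge to the free edge, z its outer face (up when shut, away from the robot when upright).
- barrel (a joint): Angle of the key's lock barrel in rad, clockwise seen from above: 0 is OFF, 0.7 is RUN (stop). It stays where it is left (friction about 0.05 N m). The key turns the barrel first.
- key (a joint): Further turn of the key against its return spring, clockwise: 0 at OFF and RUN, 0.6 at START (end stop). So the whole turn from OFF to START is 1.3 rad. The spring takes 0.11 N m at first and 0.23 N m at START, and returns the key to RUN when let go.
- key_bow (a point): Centre of the red key's flat upright bow, on its vertical turning axis: 60 mm long (point x), 12 mm thick (point y), 34 mm high; its top is 17 mm above this point and its underside about 20 mm above the console. Axes turn with the key. A white dash marks the +x end; white, green, yellow ticks on the console mark OFF, RUN, START.
- console: Fixed grey key-switch console, 130 x 120 x 60 mm high, origin at the centre of its underside; the key stands in the middle of its top, with its bow along the console's x at OFF.
- meter: Yellow hand-held meter lying on the bench, 150 x 75 x 36 mm. Leave alone.
- parts_bin: Blue open bin, 100 x 140 x 50 mm. Leave alone.
- driver: Orange-handled screwdriver lying on the bench, 180 mm long. Leave alone.
Not all that is in view belongs to the job. What is shaped like the part that bears lamp_center but turquoise is not meant.

How it is judged:
By the outcome, as a careful person would: the job done as asked, in the order asked, and still so for the second after the job is handed in, with the robot touching nothing.
It also fails if it takes over 72 s, if anything falls off the work surface, if the arm or the gripper's body presses on something with over 40 N, if the wrist force passes 120 N, or if a joint passes its speed limit or range.

### The arm

A 6-joint arm with a two-finger parallel gripper is mounted at the origin on the work surface. World frame = base frame: x ahead of the robot, y to its left, z up, the work surface at z = 0. Lengths are in mm, angles in rad, forces in N, time in s.
With the tool pointing down it reaches from about 300 to 775 mm from the base axis. Payload 14.6 kg.
Tool frame: the origin (TCP) lies between the finger pads; the fingertips stand 8 mm ahead of it and the grasp point (between the pads) lies 11 mm behind it; z points along the fingers, y is the direction in which the jaws open and shut (so a half turn about z gives the same grasp; the last joint's range is limited). The gripper opens to 94 mm and grips with 3 to 60 N. Pads are 16 mm wide; open, the fingers measure 119 mm over their backs; the gripper's body (75 mm by 177 mm) begins 78 mm behind the grasp point.
Start: joints at [-1.212, 0.3, 1.521, -0, 1.321, -0.067], TCP at [227.169, -500.883, 213.446] pointing down, gripper open.
Joint ranges: [-3.03, 3.03], [-0.79, 2.21], [0.23, 2.52], [-1.04, 4.18], [0, 3.07], [-2.55, 2.55]. Speed limits (rad/s): [2.22, 2.22, 2.57, 3.14, 3.14, 3.14].

### API

Orientations are given as [roll, pitch, yaw] about the fixed x, y, z axes, in that order (R = Rz(yaw) Ry(pitch) Rx(roll)).
In Python, from cell import manip, cams, models gives the robot as it stands. The module is installed in compiled form; this text tells all that it offers.
- The arm moves only by the shell command python3 -m pendant 'ROWS' [OPENING] [FORCE]. ROWS is JSON, a list that holds one entry, the list of rows, each a list of 4 numbers: the shift along the tool's x, y, z in cm, then the turn about the tool's z in rad. In form: [[[x, y, z, roll], ...]]. A call has 1 to 5 rows; each row is the pose to reach, as a shift and turn from the pose commanded when the call began, along the tool's axes at that moment; what a row does not reach only later rows make up. A row lasts 1/10 s, in which the tool goes at most 50 mm and 8.59 degrees, less where a joint would pass 70% of its speed; a pose out of reach is approached as far as the arm can. A call with a gripper value outside its range is refused whole. OPENING is the opening, from -1 (shut) to 1 (fully open), so that 0 is half open, set as the call begins (- or left out, the last holds). The fingers move at their own pace and stop on an object; FORCE is the grip in N (left out, the last holds). Time passes only in rows, so rows that repeat a pose let the fingers close. It gives the time, the measured TCP pose, the force and the opening at its end, in the units of the state.
- manip.read_state(): the state, without advancing time (a new reading comes with each control period).
- cams.camera(name): name is "scene" or "side" or "wrist"; returns a dict with "frame" (400x640x3 uint8, red, green, blue), "K" (3x3 intrinsics, pixels), "D" ([k1, k2, p1, p2, k3] as OpenCV has them; the pictures are not rectified), "pose" (4x4, takes a point from camera to world coordinates). Camera axes: x right, y down, z forward; pixel columns grow to the right and rows downward; lengths in mm; the calibration is good to about 2 mm. A picture is of the moment at which its call begins. There is no depth.
- manip.sign_off(): hands the job in, once; it reports no verdict.
Trained networks look in the newest picture that a camera, given by its name, has taken for a name from the list of things; names that differ only in an ending like _2 or _b are one class to them, and where a whole thing is asked for, a point or a joint stands for the part that bears it (a point fixed in the world has none). Each returns a list of dicts, best first, with "score" (0 to 1); they miss things now and then, are a little off and sometimes report something else, mostly with a low value. They report only what shows in the picture. A call takes as long as a camera call. They do not tell look-alikes from the thing itself.
- models.regions_of(camera, name): "pixels" (400x640 bool, what is visible of it) and "point" ([column, row] in pixels, amid what is visible of it).
The state is a dict: "clock": time; "joints": joint angles; "qd": joint speeds; "effort": joint torques, N m; "eef_pos": TCP position; "eef_rot": TCP orientation; "wrist_force": force on the tool from outside, world axes, zero at the start; "moment": the same for the moment, N m; "finger_gap": finger opening in mm.
Only numpy, scipy, OpenCV 4.12 (cv2) and the standard library are available. Lean on these libraries where they do the work, as an engineer would, in place of code of your own. Each camera call takes 0.05 s, during which the arm holds its last target.

## Working session

There is one attempt and no reset: what is moved stays moved. The work goes in short steps, Python scripts to look and compute and a shell command to move; the robot and the scene stay as the last step left them, time stands still between calls to the robot, and variables do not carry over. Pictures are saved under pics/ and viewed, and the job is handed in when it is done.

```bash
mkdir -p pics; ls; python3 - <<'E'
from cell import manip,cams,models
import cv2
s=manip.read_state();print(s)
for n in ["scene","side","wrist"]:
    c=cams.camera(n);cv2.imwrite(f"pics/{n}0.png",c["frame"][:,:,::-1]);print(n,c["K"].round(1).tolist(),c["D"],c["pose"].round(3).tolist())
E
```

```text
pics
{'clock': 0.0, 'joints': array([-1.21158692e+00,  3.00468994e-01,  1.52158284e+00,  9.00770013e-06,
        1.32072434e+00, -6.66137173e-02]), 'qd': array([-1.45402725e-04, -4.17249900e-04,  4.36396204e-04,  2.11702116e-04,
       -7.60997930e-04,  3.50610180e-05]), 'effort': array([ 9.02456650e-04, -5.31800187e+01, -3.52731121e+01,  7.08153960e-02,
        2.45103403e-02, -1.09501605e-04]), 'eef_pos': array([ 227.08944496, -500.64310492,  212.88674589]), 'eef_rot': array([-3.14041234e+00, -8.74854890e-05,  4.25820837e-01]), 'wrist_force': array([0.25277822, 0.66333058, 0.81817615]), 'moment': array([-0.04998811,  0.05923586,  0.0133792 ]), 'finger_gap': 93.79499340295004}
scene [[512.6, 0.0, 320.8], [0.0, 512.6, 202.6], [0.0, 0.0, 1.0]] [-0.0799178  0.         0.         0.         0.       ] [[0.67, 0.591, -0.449, 1092.652], [0.742, -0.543, 0.393, -479.579], [-0.012, -0.597, -0.802, 1049.94], [0.0, 0.0, 0.0, 1.0]]
side [[446.4, 0.0, 315.0], [0.0, 446.4, 195.0], [0.0, 0.0, 1.0]] [-0.01142466  0.          0.          0.          0.        ] [[-0.883, -0.377, 0.278, 241.946], [-0.468, 0.695, -0.545, 619.272], [0.012, -0.612, -0.791, 990.392], [0.0, 0.0, 0.0, 1.0]]
wrist [[330.5, 0.0, 320.7], [0.0, 330.5, 201.1], [0.0, 0.0, 1.0]] [-0.07034978  0.          0.          0.          0.        ] [[0.414, -0.882, -0.225, 291.884], [-0.91, -0.401, -0.101, -471.419], [-0.001, 0.246, -0.969, 385.344], [0.0, 0.0, 0.0, 1.0]]
```

View pics/scene0.png

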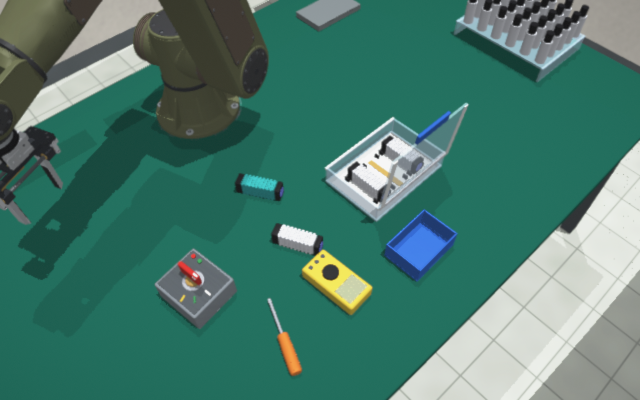

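View pics/side0.png

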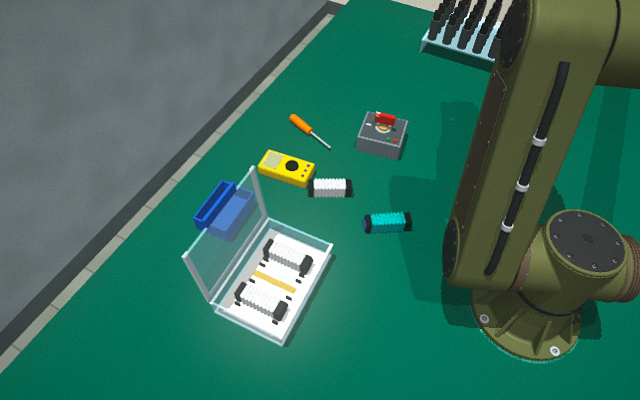

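View pics/wrist0.png

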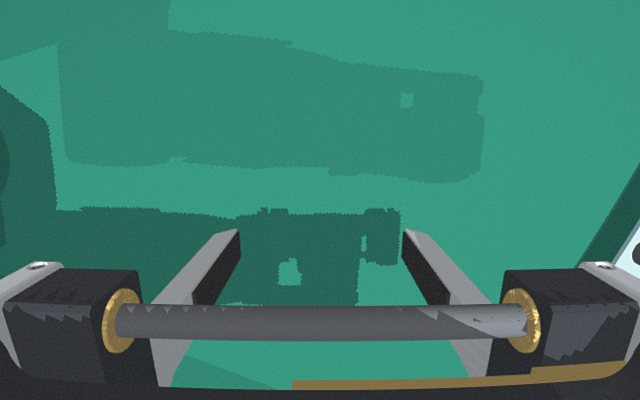

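Scene picture: white loose lamp at (297,239), turquoise look-alike at (260,187), two loaded lamps in the tray at (370,180)/(400,155), console with red key at (192,275), meter (337,280), bin (421,243), driver (285,340). The side view has the loose lamp at (331,188), turquoise at (388,222), and the tray's middle bay (brass strip) empty at (275,282).

```bash
python3 - <<'E'
from cell import manip,cams,models
import cv2,numpy as np,pickle
out={}
for n in ["scene","side"]:
    c=cams.camera(n); out[n]=c
    for nm in ["lamp_center","tray","cover","console","key_bow","loaded_a_center","meter","parts_bin"]:
        r=models.regions_of(n,nm); out[n,nm]=r
        print(n,nm,[(round(float(q["score"]),2),np.round(q["point"]).tolist(),int(q["pixels"].sum())) for q in r])
pickle.dump(out,open("d0.pkl","wb"))
def crop(n,x0,y0,x1,y1,f,name):
    im=out[n]["frame"][y0:y1,x0:x1,::-1]; cv2.imwrite(name,cv2.resize(im,None,fx=f,fy=f,interpolation=cv2.INTER_CUBIC))
crop("scene",140,160,340,340,4,"pics/c_lamps.png")
crop("scene",310,90,480,230,4,"pics/c_tray.png")
crop("side",170,150,350,350,3,"pics/c_tray2.png")
crop("side",300,90,430,250,3,"pics/c_key2.png")
E
```

```text
scene lamp_center [(0.75, [259.0, 186.0], 902), (0.59, [297.0, 240.0], 992), (0.46, [422.0, 244.0], 2891), (0.26, [419.0, 160.0], 3075)]
scene tray [(0.75, [395.0, 161.0], 6665)]
scene cover [(0.81, [419.0, 154.0], 2985)]
scene console [(0.69, [394.0, 147.0], 368), (0.56, [197.0, 283.0], 3711), (0.44, [421.0, 154.0], 3056)]
scene key_bow [(0.57, [190.0, 270.0], 236)]
scene loaded_a_center [(0.78, [392.0, 147.0], 377)]
scene meter [(0.93, [339.0, 283.0], 2266), (0.15, [192.0, 274.0], 247)]
scene parts_bin [(0.67, [424.0, 244.0], 2957), (0.15, [421.0, 153.0], 3143)]
side lamp_center [(0.62, [330.0, 187.0], 824), (0.58, [385.0, 224.0], 898), (0.27, [225.0, 233.0], 5491)]
side tray [(0.85, [247.0, 258.0], 12105)]
side cover [(0.93, [227.0, 232.0], 5473)]
side console [(0.81, [379.0, 135.0], 1771)]
side key_bow [(0.67, [382.0, 118.0], 192), (0.39, [385.0, 120.0], 265)]
side loaded_a_center [(0.87, [261.0, 299.0], 1083)]
side meter [(0.68, [285.0, 169.0], 1369), (0.3, [381.0, 120.0], 225)]
side parts_bin [(0.68, [211.0, 200.0], 515)]
```

View pics/c_lamps.png

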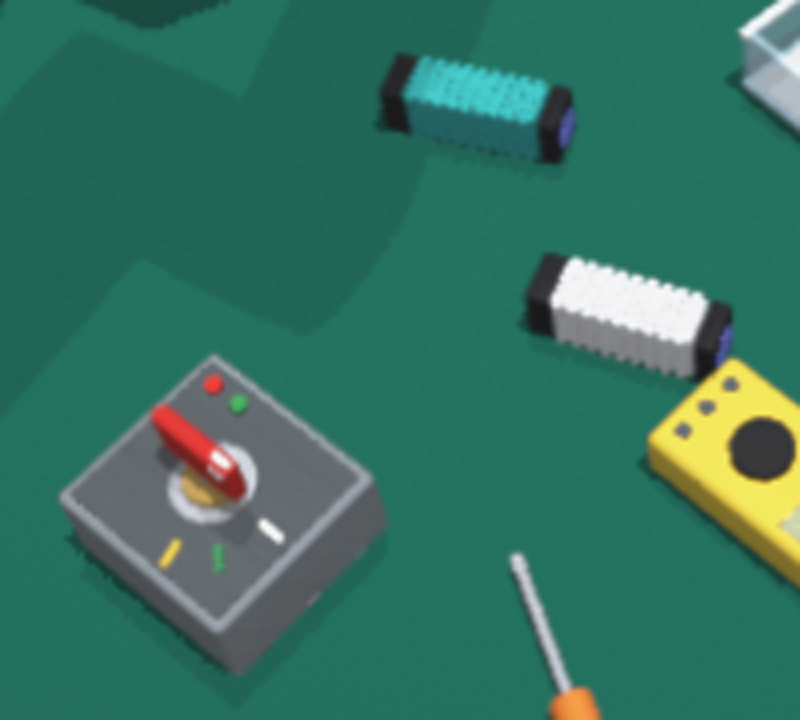

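View pics/c_tray.png

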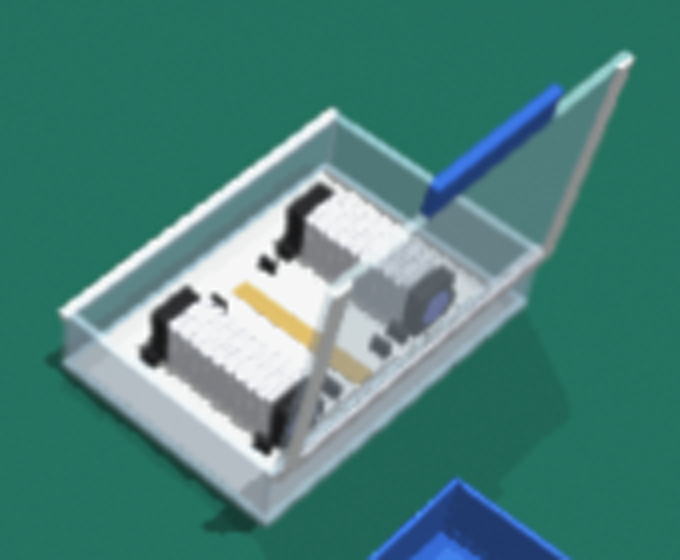

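View pics/c_tray2.png

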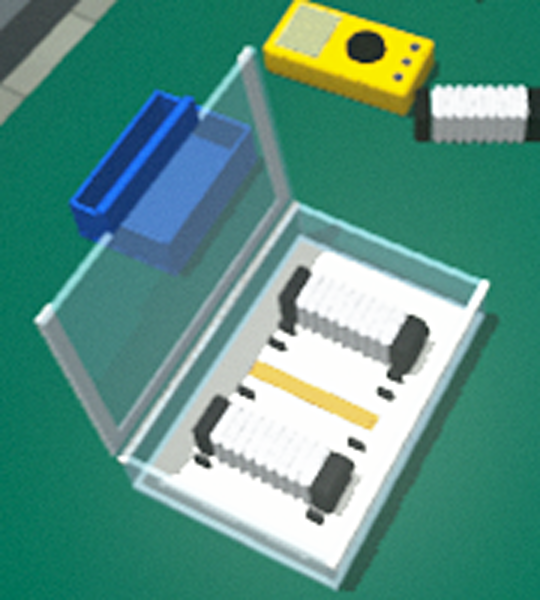

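View pics/c_key2.png

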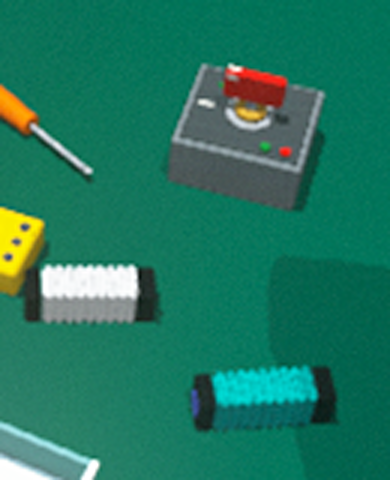

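Candidates for the loose lamp: white at scene (297,239) and turquoise at (260,187). The close crop shows the white finned aluminium one with black ends, so that is the target. The other two white ones are loaded in the tray. Next I'll fit poses.

```bash
cat > h.py <<'E'
import numpy as np,cv2
from scipy.optimize import least_squares,minimize
from scipy.spatial import ConvexHull
def proj(c,P):
    P=np.atleast_2d(P).astype(float);T=np.linalg.inv(c["pose"])
    r,_=cv2.Rodrigues(T[:3,:3]);return cv2.projectPoints(P,r,T[:3,3],c["K"],np.array(c["D"],float))[0].reshape(-1,2)
def ray(c,uv):
    n=cv2.undistortPoints(np.array([[uv]],float),c["K"],np.array(c["D"],float)).ravel()
    d=c["pose"][:3,:3]@np.array([n[0],n[1],1]);return c["pose"][:3,3],d
def onz(c,uv,z):
    o,d=ray(c,uv);return o+d*(z-o[2])/d[2]
def Rz(a):return np.array([[np.cos(a),-np.sin(a),0],[np.sin(a),np.cos(a),0],[0,0,1]])
def box(L,W,z0,z1):
    return np.array([[sx*L/2,sy*W/2,z] for sx in(-1,1) for sy in(-1,1) for z in(z0,z1)])
S=4
def sil(c,P,shape=(400,640)):
    m=np.zeros((shape[0],shape[1]),np.uint8)
    h=cv2.convexHull(proj(c,P).astype(np.float32))
    cv2.fillConvexPoly(m,np.round(h*16).astype(np.int32),255,cv2.LINE_AA,4);return m/255.
def fitbox(views,dims,x0):
    B=box(*dims)
    def cost(p):
        P=B@Rz(p[2]).T+[p[0],p[1],0]
        t=0
        for c,m in views:
            s=sil(c,P);t+=1-np.minimum(s,m).sum()/np.maximum(s,m).sum()
        return t
    best=None
    for a in x0[2]:
        r=minimize(cost,[x0[0],x0[1],a],method="Nelder-Mead",options=dict(initial_simplex=[[x0[0],x0[1],a],[x0[0]+12,x0[1],a],[x0[0],x0[1]+12,a],[x0[0],x0[1],a+.25]],maxiter=300))
        if best is None or r.fun<best.fun:best=r
    return best
E
python3 - <<'E'
from h import *
import pickle
o=pickle.load(open("d0.pkl","rb"));sc,sd=o["scene"],o["side"]
def m(n,nm,i):return o[n,nm][i]["pixels"].astype(float)
print(onz(sc,(297,240),20),onz(sd,(330,187),20))
g=(onz(sc,(297,240),20)+onz(sd,(330,187),20))/2
for v in ([(sc,m("scene","lamp_center",1)),(sd,m("side","lamp_center",0))],[(sc,m("scene","lamp_center",1))],[(sd,m("side","lamp_center",0))]):
    r=fitbox(v,(120,36,0,40),(g[0],g[1],np.arange(0,3.1,.5)));print("lamp",r.x,r.fun)
g=(onz(sc,(197,283),40)+onz(sd,(379,135),40))/2
for v in ([(sc,m("scene","console",1)),(sd,m("side","console",0))],):
    r=fitbox(v,(130,120,0,60),(g[0],g[1],np.arange(0,1.6,.4)));print("console",r.x,r.fun)
# tray
pts=[(sc,(65/4+310,315/4+90),(-90,-130,56)),(sc,(335/4+310,112/4+90),(-90,130,56)),(sc,(65/4+310,362/4+90),(-90,-130,0)),(sc,(265/4+310,520/4+90),(90,-130,0)),(sc,(527/4+310,300/4+90),(90,130,0)),
(sd,(488/3+170,285/3+150),(-90,-130,56)),(sd,(335/3+170,588/3+150),(-90,130,0)),(sd,(120/3+170,460/3+150),(90,130,56)),(sd,(297/3+170,203/3+150),(90,-130,56)),
(sd,(378/3+170,422/3+150),(-55,0,5)),(sd,(250/3+170,370/3+150),(55,0,5)),(sc,(242/4+310,288/4+90),(-55,0,5))]
def f(p):return np.concatenate([proj(c,Rz(p[2])@np.array(P)+[p[0],p[1],0])[0]-uv for c,uv,P in pts])
r=least_squares(f,[500,100,0.],loss="soft_l1");print("tray",r.x);print(r.fun.reshape(-1,2).round(1).tolist())
E
```

```text
[559.66550119 -91.15456776  20.        ] [559.87020516 -94.07470408  20.        ]
lamp [559.97128597 -91.35825056   3.62351363] 0.28812491228861825
lamp [ 5.55154122e+02 -9.07160764e+01  4.49476674e-01] 0.17792384774753378
lamp [ 5.60695936e+02 -9.16286579e+01  4.98353108e-01] 0.10160276837922355
console [ 5.09147489e+02 -3.42453563e+02  1.64452399e-01] 0.1656089518075231
tray [5.48351349e+02 2.23497224e+02 2.86392959e-02]
[[-0.4, -1.1], [-0.3, -0.3], [-0.3, 1.0], [0.1, 1.9], [-0.2, 1.5], [-0.5, -0.3], [0.0, 1.8], [-0.5, -0.2], [-1.0, -0.3], [-0.9, 1.3], [2.1, 0.1], [-1.0, -0.5]]
```

```bash
python3 - <<'E'
from h import *
import pickle
o=pickle.load(open("d0.pkl","rb"));sc,sd=o["scene"],o["side"]
tx,ty,ta=548.35,223.5,.0286
def cov(th,y,r,off,hx):  # point at radius r, offset off along outer normal
    return Rz(ta)@np.array([hx-r*np.cos(th)+off*np.sin(th),y,57+r*np.sin(th)+off*np.cos(th)])+[tx,ty,0]
pts=[(sc,(627/4+310,55/4+90),131,185,3),(sc,(340/4+310,287/4+90),-131,185,3),(sd,(247/3+170,50/3+150),-131,185,3),(sd,(43/3+170,316/3+150),131,185,3)]
f=lambda p:np.concatenate([proj(c,cov(p[0],y,r,of,p[1]))[0]-uv for c,uv,y,r,of in pts])
r=least_squares(f,[1.6,90]);print(r.x,r.fun.round(1))
# console 130 vs 120 check both orientations, & key ticks
def m(n,nm,i):return o[n,nm][i]["pixels"].astype(float)
v=[(sc,m("scene","console",1)),(sd,m("side","console",0))]
for d in((130,120,0,60),(120,130,0,60)):
    q=fitbox(v,d,(509,-342,[.1,.2]));print(d,q.x,q.fun)
# console top corners clicked
cs=[(sc,(215/4+140,357/4+160),(-1,1)),(sc,(62/4+140,497/4+160),(-1,-1)),(sc,(218/4+140,630/4+160),(1,-1)),(sc,(372/4+140,478/4+160),(1,1)),
(sd,(203/3+300,65/3+90),(1,-1)),(sd,(325/3+300,93/3+90),(-1,-1)),(sd,(302/3+300,162/3+90),(-1,1)),(sd,(175/3+300,135/3+90),(1,1))]
for L,W in((130,120),(120,130)):
    f=lambda p:np.concatenate([proj(c,Rz(p[2])@np.array([a*L/2,b*W/2,60])+[p[0],p[1],0])[0]-uv for c,uv,(a,b) in cs])
    r=least_squares(f,[509,-342,.16]);print(L,W,r.x,r.cost,r.fun.round(1))
# ticks directions
for t in((270,530),(218,558),(170,553)):
    print(onz(sc,(t[0]/4+140,t[1]/4+160),60))
# bow ends top, z=114
print("bow",onz(sc,(163/4+140,415/4+160),114),onz(sc,(232/4+140,480/4+160),114))
print("bow side",onz(sd,(228/3+300,70/3+90),114),onz(sd,(287/3+300,78/3+90),114))
E
```

```text
[  1.55457671 112.88598618] [ 1.  -0.4 -2.2  1.1  1.1 -1.1 -2.2  2.2]
(130, 120, 0, 60) [ 5.09681023e+02 -3.43045635e+02  1.70529842e-01] 0.1665596316022302
(120, 130, 0, 60) [ 5.09555448e+02 -3.41420921e+02  1.16243228e-01] 0.23031158667528862
130 120 [ 5.09707377e+02 -3.43014046e+02  1.64268710e-01] 14.212219015825333 [-0.6 -1.8 -2.2 -0.1 -0.5  1.5  1.  -0.5 -0.8 -1.5 -0.1 -1.3 -0.5  2.7
 -1.6  1.2]
120 130 [ 5.09765020e+02 -3.42759185e+02  1.73979720e-01] 48.09256958145995 [ 2.3 -2.2 -2.4  3.1 -3.4  1.7  1.  -3.8  0.9 -2.  -1.6 -2.8 -2.4  3.5
 -0.3  3. ]
[ 552.10007548 -335.25617062   60.        ]
[ 547.05519943 -365.59792187   60.        ]
[ 527.25312101 -383.27646136   60.        ]
bow [ 487.70471281 -346.96092242  114.        ] [ 544.65803199 -341.41680564  114.        ]
bow side [ 535.08070712 -333.28468855  114.        ] [ 480.66808094 -350.19346897  114.        ]
```

```bash
cat >> h.py <<'E'
def go(x,y,z,yaw,quiet=False):
    from cell import manip
    s=manip.read_state();p=s["eef_pos"];a=s["eef_rot"][2];c,si=np.cos(a),np.sin(a)
    d=np.array([x,y,z])-p
    t=(yaw-a+np.pi)%(2*np.pi)-np.pi
    print("t",round(s["clock"],2),"pos",p.round(1),"yaw",round(a,3),"j6",round(s["joints"][5],2),"F",s["wrist_force"].round(1),"gap",round(s["finger_gap"],1))
    print("rows: x %.2f y %.2f z %.2f roll %.3f (or %.3f)"%((c*d[0]+si*d[1])/10,(si*d[0]-c*d[1])/10,-d[2]/10,-t,-t-np.sign(-t)*2*np.pi))
E
python3 -c "
from h import *
go(560,-91,213,.482+np.pi)"
```

```text
t 1.05 pos [ 227.2 -500.9  213.4] yaw 0.426 j6 -0.07 F [-0.9  0.  -0.7] gap 94.1
rows: x 47.24 y -23.58 z 0.04 roll 3.085 (or -3.198)
```

```bash
python3 -m pendant '[[[4.5,-2.2,0,-0.15],[9,-4.4,0,-0.3],[13.5,-6.6,0,-0.45],[18,-8.8,0,-0.6],[22.5,-11,0,-0.75]]]' 1 10; python3 -c "
from h import *
go(560,-91,213,.482+np.pi)"
```

```text
clock: 1.55
eef_pos: [387.3, -306.4, 213.7]
eef_rot: [3.141, 0.0, 1.182]
wrist_force: [1.2, -0.6, -0.2]
finger_gap: 93.9
t 1.55 pos [ 387.3 -306.4  213.7] yaw 1.182 j6 -0.35 F [ 1.2 -0.6 -0.2] gap 93.9
rows: x 26.48 y 7.81 z 0.07 roll -2.442 (or 3.841)
```

```bash
python3 -m pendant '[[[4.5,1.3,0,-0.15],[9,2.6,0,-0.3],[13.5,3.9,0,-0.45],[18,5.2,0,-0.6],[22.5,6.5,0,-0.75]]]' ; python3 -c "
from h import *
go(560,-91,213,.482+np.pi)"
```

```text
clock: 2.05
eef_pos: [533.9, -123.7, 213.6]
eef_rot: [3.141, 0.0, 1.932]
wrist_force: [0.6, -0.6, -0.4]
finger_gap: 94.2
t 2.05 pos [ 533.9 -123.7  213.6] yaw 1.932 j6 -0.66 F [ 0.6 -0.6 -0.4] gap 94.2
rows: x 2.13 y 3.59 z 0.06 roll -1.692 (or 4.592)
```

```bash
python3 -m pendant '[[[2.1,3.6,0,-0.15],[2.1,3.6,0,-0.3],[2.1,3.6,0,-0.45],[2.1,3.6,0,-0.6],[2.1,3.6,0,-0.75]]]' ; python3 -m pendant '[[[0,0,0,-0.15],[0,0,0,-0.3],[0,0,0,-0.45],[0,0,0,-0.6],[0,0,0,-0.75]]]'; python3 -m pendant '[[[0,0,0,-0.1],[0,0,0,-0.192],[0,0,0,-0.192],[0,0,0,-0.192]]]'; python3 - <<'E'
from h import *
import pickle
from cell import cams,models
out={}
for n in["wrist","scene","side"]:
    c=cams.camera(n);out[n]=c;out[n,"lamp"]=models.regions_of(n,"lamp_center")
    print(n,[(round(float(q["score"]),2),np.round(q["point"]).tolist(),int(q["pixels"].sum())) for q in out[n,"lamp"]])
cv2.imwrite("pics/w1.png",out["wrist"]["frame"][:,:,::-1])
pickle.dump(out,open("d1.pkl","wb"))
go(560,-91,213,.482+np.pi)
E
```

```text
clock: 2.55
eef_pos: [559.4, -93.1, 213.4]
eef_rot: [-3.142, -0.0, 2.682]
wrist_force: [-0.0, -0.4, -0.4]
finger_gap: 94.0
clock: 3.05
eef_pos: [559.4, -93.2, 213.4]
eef_rot: [3.142, -0.0, -2.851]
wrist_force: [-0.0, -0.9, -0.1]
finger_gap: 93.9
clock: 3.45
eef_pos: [559.4, -93.3, 213.5]
eef_rot: [3.142, -0.0, -2.668]
wrist_force: [-0.2, 0.3, -0.2]
finger_gap: 94.2
wrist [(0.84, [432.0, 49.0], 4475), (0.82, [323.0, 186.0], 3649)]
scene [(0.86, [248.0, 187.0], 512), (0.59, [299.0, 240.0], 1067), (0.52, [421.0, 157.0], 3039)]
side [(0.61, [387.0, 224.0], 917), (0.58, [328.0, 188.0], 783)]
t 3.75 pos [559.4 -93.2 213.5] yaw -2.666 j6 -2.28 F [-0.2  0.   0.7] gap 93.6
rows: x -0.16 y 0.17 z 0.05 roll -0.007 (or 6.277)
```

View pics/w1.png

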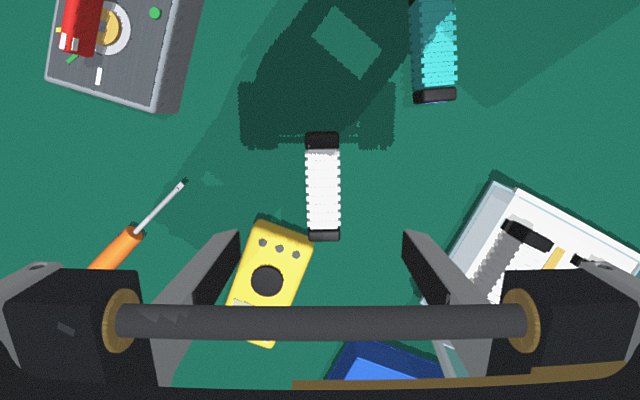

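```bash
python3 - <<'E'
from h import *
import pickle
o=pickle.load(open("d1.pkl","rb"))
w=(o["wrist"],o["wrist","lamp"][1]["pixels"].astype(float));s=(o["scene"],o["scene","lamp"][1]["pixels"].astype(float));d=(o["side"],o["side","lamp"][1]["pixels"].astype(float))
for v in([w],[s],[d],[w,s,d]):
    r=fitbox(v,(120,36,0,40),(560,-91,[.4,.55]));print(r.x.round(3),round(r.fun,3))
# manual: top corners of the lamp from picture (z=40) black ends
c=o["wrist"]
for uv in((306,133),(338,133),(309,239),(340,239)):print(onz(c,uv,40).round(1))
r=fitbox([w],(120,36,0,40),(560,-91,[.4,.55]))
im=c["frame"].copy();P=box(120,36,0,40)@Rz(r.x[2]).T+[r.x[0],r.x[1],0]
for q in proj(c,P):cv2.circle(im,tuple(int(round(t)) for t in q),2,(255,0,0),-1)
cv2.imwrite("pics/w1f.png",cv2.resize(im[110:260,240:420,::-1],None,fx=4,fy=4))
E
```

```text
[ 5.61281e+02 -8.97170e+01  4.96000e-01] 0.072
[ 5.56671e+02 -9.03840e+01  4.71000e-01] 0.119
[ 5.63715e+02 -9.26190e+01  4.82000e-01] 0.144
[ 5.60498e+02 -9.04560e+01  4.87000e-01] 0.366
[ 516.5 -132.1   40. ]
[ 501.5 -102.8   40. ]
[618.6 -77.3  40. ]
[602.8 -46.6  40. ]
```

View pics/w1f.png

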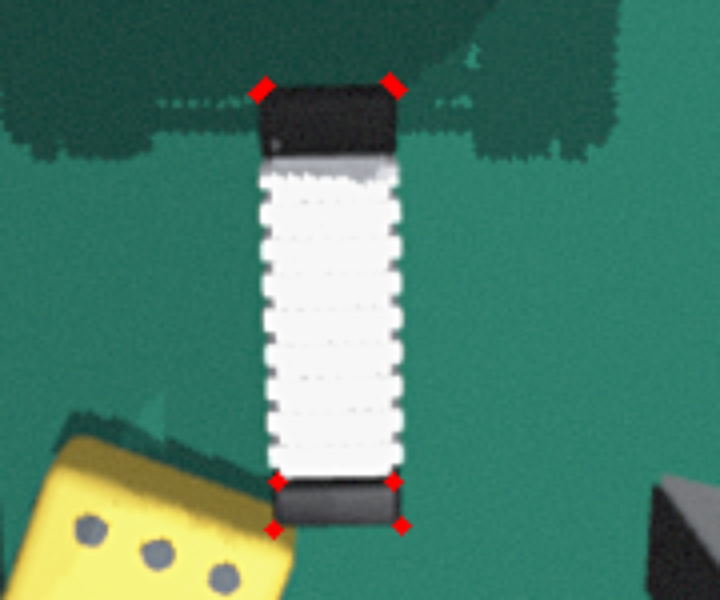

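```bash
python3 -c "
from h import *
go(561,-90,15,.49+np.pi)"
```

```text
t 3.75 pos [559.4 -93.2 213.5] yaw -2.666 j6 -2.28 F [-0.2  0.   0.7] gap 93.6
rows: x -0.29 y 0.22 z 19.85 roll -0.015 (or 6.269)
```

```bash
python3 -m pendant '[[[-0.3,0.2,4,-0.015],[-0.3,0.2,8,-0.015],[-0.3,0.2,11,-0.015],[-0.3,0.2,13,-0.015],[-0.3,0.2,13,-0.015]]]' 0.5 15; python3 - <<'E'
from h import *
from cell import cams,models
c=cams.camera("wrist");r=models.regions_of("wrist","lamp_center")
print([(round(float(q["score"]),2),np.round(q["point"]).tolist(),int(q["pixels"].sum())) for q in r])
cv2.imwrite("pics/w2.png",c["frame"][:,:,::-1])
go(561,-90,15,.49+np.pi)
E
```

```text
clock: 4.25
eef_pos: [559.8, -89.8, 80.8]
eef_rot: [3.138, -0.004, -2.651]
wrist_force: [0.1, -0.5, 0.3]
finger_gap: 70.9
[(0.95, [494.0, 46.0], 7291), (0.87, [321.0, 219.0], 9014)]
t 4.35 pos [561.4 -90.2  84.1] yaw -2.651 j6 -2.29 F [ 0.5 -0.2  0.1] gap 70.7
rows: x 0.03 y 0.03 z 6.91 roll 0.001 (or -6.282)
```

View pics/w2.png

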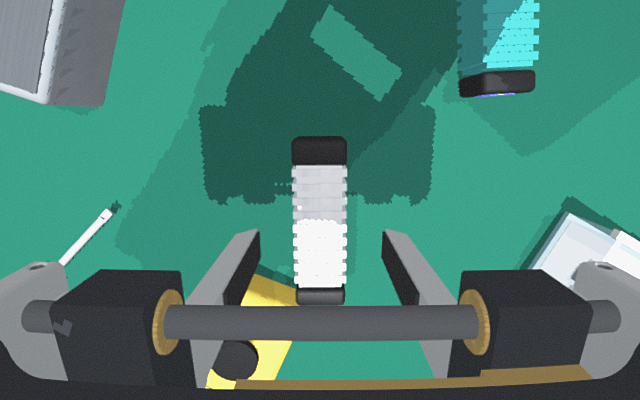

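```bash
python3 -m pendant '[[[0,0,3,0],[0,0,5,0],[0,0,6.4,0],[0,0,6.9,0],[0,0,6.9,0]]]' 0.5 15; python3 -m pendant '[[[0,0,0,0],[0,0,0,0],[0,0,0,0],[0,0,0,0],[0,0,0,0]]]' -0.6 20;python3 -m pendant '[[[0,0,0,0],[0,0,0,0]]]' -0.6 20
```

```text
clock: 4.85
eef_pos: [561.4, -90.2, 14.9]
eef_rot: [-3.141, 0.0, -2.65]
wrist_force: [-0.4, 0.4, 1.1]
finger_gap: 70.4
clock: 5.35
eef_pos: [561.2, -90.1, 14.7]
eef_rot: [-3.141, 0.0, -2.65]
wrist_force: [-0.4, -0.6, 2.2]
finger_gap: 36.0
clock: 5.55
eef_pos: [561.2, -90.1, 14.7]
eef_rot: [-3.142, 0.0, -2.65]
wrist_force: [-1.6, 1.1, 3.4]
finger_gap: 36.3
```

```bash
python3 -m pendant '[[[0,0,-1.5,0],[0,0,-4,0],[0,0,-7,0],[0,0,-10,0],[0,0,-13,0]]]'; python3 - <<'E'
from h import *
go(548.4,223.5,145,.0286+np.pi)
E
```

```text
clock: 6.05
eef_pos: [560.8, -90.0, 146.3]
eef_rot: [3.141, -0.0, -2.65]
wrist_force: [-0.7, -0.6, -3.0]
finger_gap: 35.9
t 6.05 pos [560.8 -90.  146.3] yaw -2.65 j6 -2.29 F [-0.7 -0.6 -3. ] gap 35.9
rows: x -13.70 y 28.23 z 0.13 roll 0.463 (or -5.821)
```

```bash
python3 -m pendant '[[[-2,4,0,0.08],[-4,8.2,0,0.18],[-6,12.4,0,0.28],[-8,16.6,0,0.38],[-9.5,19.6,0,0.46]]]';  python3 - <<'E'
from h import *
go(548.4,223.5,145,.0286+np.pi)
E
```

```text
clock: 6.55
eef_pos: [551.7, 130.1, 145.2]
eef_rot: [3.141, 0.0, -3.113]
wrist_force: [-0.1, -0.4, -3.2]
finger_gap: 36.1
t 6.55 pos [551.7 130.1 145.2] yaw -3.113 j6 -1.43 F [-0.1 -0.4 -3.2] gap 36.1
rows: x 0.07 y 9.34 z 0.02 roll -0.000 (or 6.283)
```

```bash
python3 -m pendant '[[[0,4,0,0],[0,7,0,0],[0,9.3,0,0],[0,9.3,0,0],[0,9.3,0,0]]]';  python3 - <<'E'
from h import *
from cell import cams,models
import pickle
o={}
for n in["wrist","scene","side"]:
    o[n]=cams.camera(n);cv2.imwrite(f"pics/{n}3.png",o[n]["frame"][:,:,::-1])
cv2.imwrite("pics/side3c.png",cv2.resize(o["side"]["frame"][150:350,170:370,::-1],None,fx=3,fy=3,interpolation=cv2.INTER_CUBIC))
pickle.dump(o,open("d3.pkl","wb"))
go(548.4,223.5,145,.0286+np.pi)
E
```

```text
clock: 7.05
eef_pos: [549.3, 220.5, 144.7]
eef_rot: [-3.141, -0.0, -3.11]
wrist_force: [-0.9, 0.1, -3.6]
finger_gap: 35.9
t 7.2 pos [549.6 219.6 144.7] yaw -3.111 j6 -1.28 F [ 0.2 -0.3 -3. ] gap 36.1
rows: x 0.11 y 0.40 z -0.03 roll 0.002 (or -6.282)
```

View pics/wrist3.png

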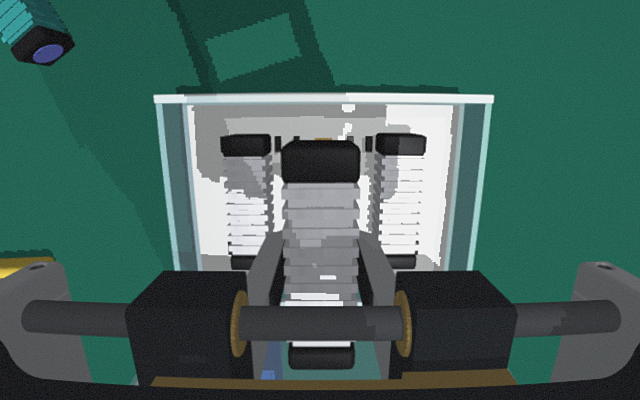

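View pics/side3c.png

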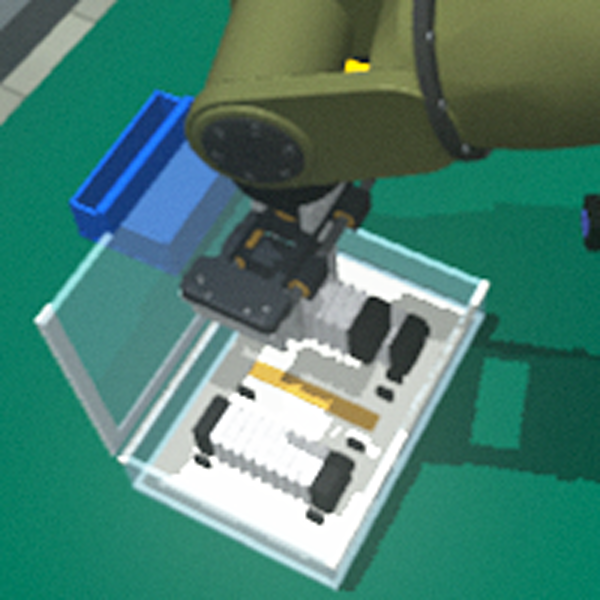

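View pics/scene3.png

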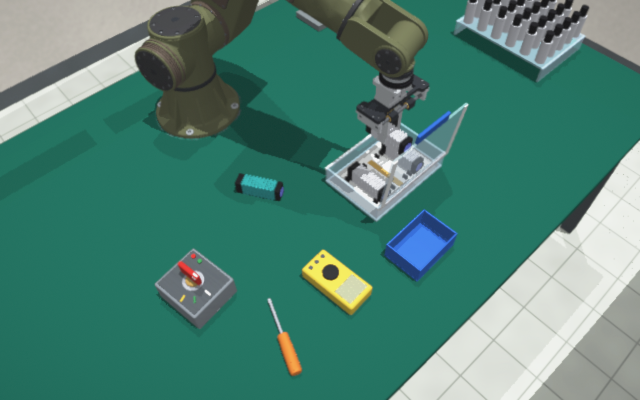

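```bash
python3 - <<'E'
from h import *
import pickle
o=pickle.load(open("d3.pkl","rb"));w=o["wrist"]
print(onz(w,(154,96),56),onz(w,(493,96),56))
tx,ty,ta=548.35,223.5,.0286
im=cv2.resize(w["frame"][80:280,140:510],None,fx=2,fy=2,interpolation=cv2.INTER_CUBIC)[:,:,::-1].copy()
P=[(-90,-130,56),(-90,130,56),(-85,-125,56),(-85,125,56),(-57,-22,17),(-57,22,17),(-43,-22,17),(-43,22,17),(-55,8,5),(-55,-8,5)]
for p in P:
    q=proj(w,Rz(ta)@np.array(p)+[tx,ty,0])[0]; print(p,q.round(1)); cv2.circle(im,tuple(int(t) for t in np.round((q-[140,80])*2)),2,(0,0,255),-1)
# lamp with tool pose
B=box(120,36,-15+144.7,25+144.7)@Rz(-3.111).T+[549.6,219.6,0]
for q in proj(w,B):cv2.circle(im,tuple(int(t) for t in np.round((q-[140,80])*2)),2,(0,255,0),-1)
cv2.imwrite("pics/w3c.png",im)
E
```

```text
[464.58339528  88.77641279  56.        ] [455.85870344 350.94439799  56.        ]
(-90, -130, 56) [156.5  92.7]
(-90, 130, 56) [493.1  94.4]
(-85, -125, 56) [163.4  99.3]
(-85, 125, 56) [486.3 100.9]
(-57, -22, 17) [299.7 133.1]
(-57, 22, 17) [348.9 133.3]
(-43, -22, 17) [299.8 148.8]
(-43, 22, 17) [348.6 149. ]
(-55, 8, 5) [332.8 134.8]
(-55, -8, 5) [315.6 134.7]
```

View pics/w3c.png

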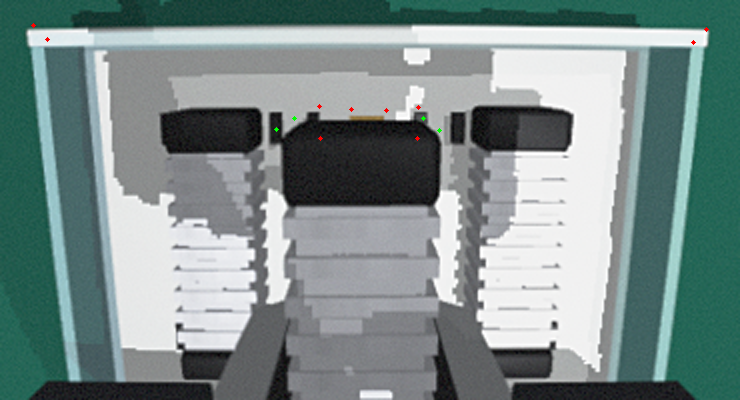

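```bash
python3 - <<'E'
from h import *
go(550.3,222.2,60,.031+np.pi)
E
```

```text
t 7.2 pos [549.6 219.6 144.7] yaw -3.111 j6 -1.28 F [ 0.2 -0.3 -3. ] gap 36.1
rows: x -0.07 y 0.26 z 8.47 roll -0.001 (or 6.282)
```

```bash
python3 -m pendant '[[[-0.1,0.26,1,0],[-0.1,0.26,4,0],[-0.1,0.26,7,0],[-0.1,0.26,8.4,0],[-0.1,0.26,8.4,0]]]';  python3 - <<'E'
from h import *
from cell import cams,models
import pickle
o={}
for n in["wrist"]:
    o[n]=cams.camera(n);cv2.imwrite(f"pics/{n}4.png",cv2.resize(o[n]["frame"][80:330,200:450,::-1],None,fx=2.4,fy=2.4))
go(550.3,222.2,21,.031+np.pi)
E
```

```text
clock: 7.7
eef_pos: [549.6, 222.6, 58.4]
eef_rot: [-3.141, -0.004, -3.111]
wrist_force: [0.2, -1.0, -3.0]
finger_gap: 36.1
t 7.75 pos [550.4 222.9  60.2] yaw -3.111 j6 -1.28 F [-0.1  0.3 -2.3] gap 35.7
rows: x 0.02 y -0.07 z 3.92 roll -0.000 (or 6.283)
```

View pics/wrist4.png

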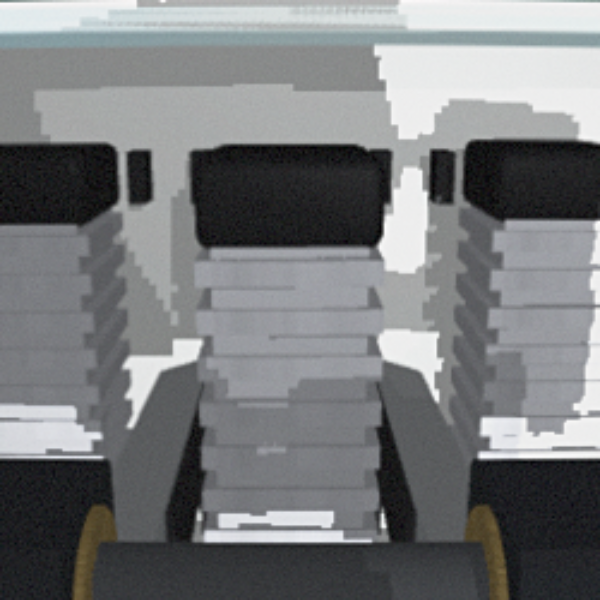

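```bash
python3 -m pendant '[[[0,0.07,1,0],[0,0.07,2,0],[0,0.07,3,0],[0,0.07,3.6,0],[0,0.07,3.9,0]]]'; python3 -m pendant '[[[0,0,0,0],[0,0,0,0]]]'
```

```text
clock: 8.25
eef_pos: [550.2, 223.7, 20.6]
eef_rot: [-3.141, -0.001, -3.11]
wrist_force: [0.1, -0.5, -2.3]
finger_gap: 35.9
clock: 8.45
eef_pos: [550.6, 223.9, 21.7]
eef_rot: [3.141, 0.0, -3.11]
wrist_force: [-1.4, 0.3, -3.1]
finger_gap: 35.8
```

```bash
python3 -m pendant '[[[0,0,0.1,0],[0,0,0.1,0],[0,0,0.1,0]]]'; python3 -m pendant '[[[0,0,0.08,0],[0,0,0.08,0],[0,0,0.08,0]]]'
```

```text
clock: 8.75
eef_pos: [550.5, 223.8, 20.6]
eef_rot: [3.142, 0.0, -3.11]
wrist_force: [0.4, 0.3, -3.8]
finger_gap: 36.1
clock: 9.05
eef_pos: [550.5, 223.8, 19.7]
eef_rot: [3.142, 0.0, -3.11]
wrist_force: [-0.2, 0.9, -2.4]
finger_gap: 36.1
```

```bash
python3 -m pendant '[[[0,0,0.08,0],[0,0,0.08,0],[0,0,0.08,0]]]'; python3 -m pendant '[[[0,0,0.0,0],[0,0,0.0,0]]]'
```

```text
clock: 9.35
eef_pos: [550.5, 223.9, 19.7]
eef_rot: [3.142, 0.0, -3.11]
wrist_force: [-4.9, -2.1, 6.1]
finger_gap: 35.9
clock: 9.55
eef_pos: [550.5, 223.8, 19.7]
eef_rot: [3.142, 0.0, -3.11]
wrist_force: [-4.3, -1.3, 5.9]
finger_gap: 36.1
```

```bash
python3 -m pendant '[[[0,0,0,0],[0,0,0,0],[0,0,0,0]]]' 0.0; python3 -m pendant '[[[0,0,-1,0],[0,0,-3,0],[0,0,-6,0],[0,0,-10,0],[0,0,-13,0]]]'; python3 - <<'E'
from h import *
from cell import cams,models
o={}
for n in["wrist","side","scene"]:
    o[n]=cams.camera(n)
cv2.imwrite("pics/wrist5.png",cv2.resize(o["wrist"]["frame"][60:330,160:480,::-1],None,fx=2.2,fy=2.2))
cv2.imwrite("pics/side5.png",cv2.resize(o["side"]["frame"][150:350,170:370,::-1],None,fx=3,fy=3))
go(550.3,222.2,21,.031+np.pi)
E
```

```text
clock: 9.85
eef_pos: [550.6, 223.9, 18.9]
eef_rot: [3.141, 0.0, -3.11]
wrist_force: [-0.1, -0.1, -0.6]
finger_gap: 46.6
clock: 10.35
eef_pos: [550.7, 223.9, 152.0]
eef_rot: [3.141, 0.002, -3.11]
wrist_force: [-0.6, 0.5, 0.1]
finger_gap: 47.0
t 10.5 pos [551.2 224.1 151.4] yaw -3.11 j6 -1.28 F [-0.3 -0.2 -0.2] gap 47.2
rows: x 0.10 y -0.19 z 13.04 roll 0.000 (or -6.283)
```

View pics/wrist5.png

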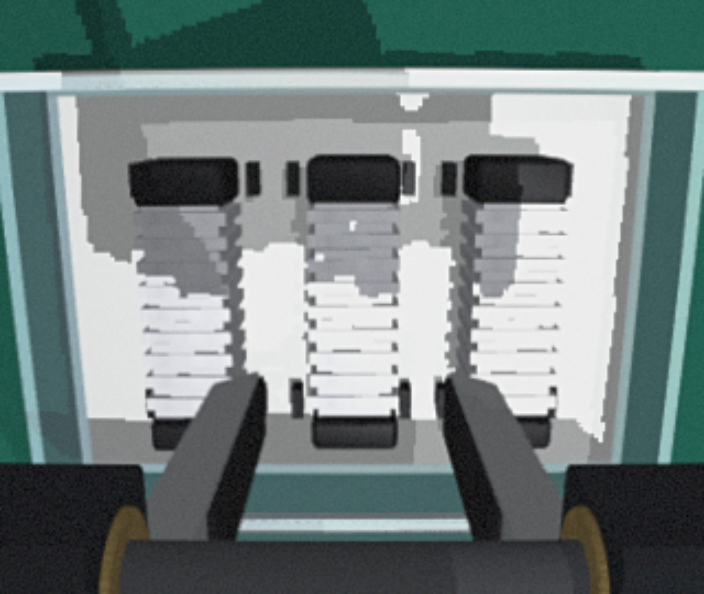

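View pics/side5.png

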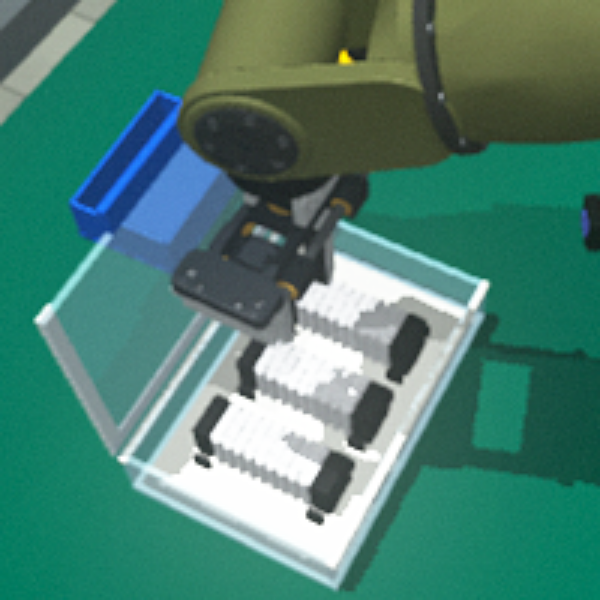

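```bash
python3 -m pendant '[[[0,0,-4,0],[0,0,-8,0],[0,0,-12,0],[0,0,-16,0],[0,0,-16.5,0]]]' -1 10; python3 - <<'E'
from h import *
go(690,227,315,.031+np.pi)
E
```

```text
clock: 11.0
eef_pos: [551.1, 224.1, 318.0]
eef_rot: [3.14, 0.006, -3.11]
wrist_force: [0.3, -0.4, -0.6]
finger_gap: 10.4
t 11.0 pos [551.1 224.1 318. ] yaw -3.11 j6 -1.28 F [ 0.3 -0.4 -0.6] gap 10.4
rows: x -13.89 y -0.14 z 0.30 roll 0.000 (or -6.283)
```

```bash
python3 -m pendant '[[[-3,0,0,0],[-6,0,0,0],[-9,0,0,0],[-12,0,0,0],[-13.5,0,0,0]]]' ; python3 -m pendant '[[[0,0,0,0],[0,0,0,0]]]'; python3 - <<'E'
from h import *
from cell import cams,models
o={}
for n in["side","scene"]:
    o[n]=cams.camera(n)
cv2.imwrite("pics/side6.png",cv2.resize(o["side"]["frame"][100:300,130:370,::-1],None,fx=3,fy=3))
cv2.imwrite("pics/scene6.png",cv2.resize(o["scene"]["frame"][20:240,300:500,::-1],None,fx=2.7,fy=2.7))
go(690,227,315,.031+np.pi)
E
```

```text
clock: 11.5
eef_pos: [686.8, 227.7, 310.6]
eef_rot: [-3.141, -0.004, -3.111]
wrist_force: [-0.8, 0.4, -0.2]
finger_gap: 0.7
clock: 11.7
eef_pos: [685.0, 228.1, 312.2]
eef_rot: [-3.141, -0.002, -3.11]
wrist_force: [-0.2, -0.1, -0.6]
finger_gap: 0.5
t 11.8 pos [684.7 228.2 313.9] yaw -3.11 j6 -1.33 F [-0.3 -0.6  1.1] gap 0.8
rows: x -0.53 y -0.14 z -0.11 roll 0.001 (or -6.283)
```

View pics/side6.png

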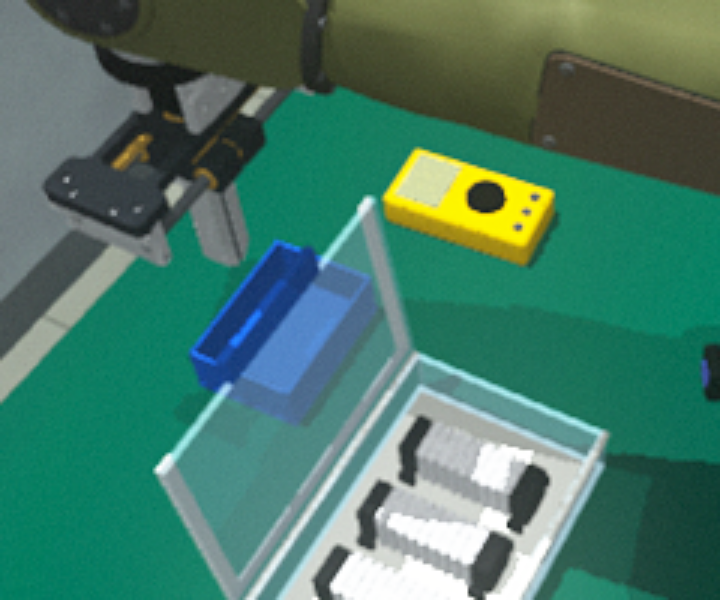

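View pics/scene6.png

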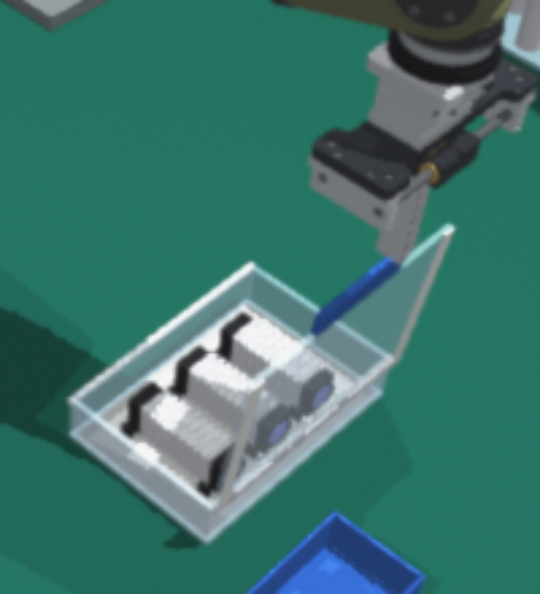

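```bash
python3 - <<'E'
from h import *
import pickle
o=pickle.load(open("d0.pkl","rb"));sc,sd=o["scene"],o["side"]
tx,ty,ta=550.,223,.031
def cov(th,y,r,off,hx):
    return Rz(ta)@np.array([hx-r*np.cos(th)+off*np.sin(th),y,57+r*np.sin(th)+off*np.cos(th)])+[tx,ty,0]
pts=[(sc,(627/4+310,55/4+90),131,185,3),(sc,(340/4+310,287/4+90),-131,185,3),(sd,(247/3+170,50/3+150),-131,185,3),(sd,(43/3+170,316/3+150),131,185,3)]
for hx in(87.5,90,92.5):
    f=lambda p:np.concatenate([proj(c,cov(p[0],y,r,of,hx))[0]-uv for c,uv,y,r,of in pts])
    r=least_squares(f,[1.6]);print(hx,r.x,r.fun.round(1),cov(r.x[0],0,211,6,hx))
th=1.66
for y in(-55,55):
    for rr in(185,211): print(y,rr,proj(sc,cov(th,y,rr,3,90))[0].round(1))
E
```

```text
87.5 [1.68362184] [ 0.7  0.1 -2.2  1.8  1.1 -0.8 -1.8  2.6] [667.16124151 226.63316238 265.98293381]
90 [1.67005328] [ 0.7 -0.  -2.2  1.7  1.  -0.9 -1.9  2.5] [666.82315768 226.62267843 266.36690879]
92.5 [1.65648832] [ 0.7 -0.1 -2.2  1.6  1.  -1.  -1.9  2.4] [666.48088313 226.61206452 266.71225205]
-55 185 [415.5 144.3]
-55 211 [418.  136.4]
55 185 [446.8 119.3]
55 211 [449.7 111.3]
```

```bash
python3 -m pendant '[[[-1.2,0,0,0],[-1.2,0,2,0],[-1.2,0,4,0],[-1.2,0,6,0],[-1.2,0,8.5,0]]]' ; python3 -m pendant '[[[0,0,0,0],[0,0,0,0]]]'; python3 - <<'E'
from h import *
from cell import cams,models
o={}
for n in["side","scene"]:
    o[n]=cams.camera(n)
cv2.imwrite("pics/side7.png",cv2.resize(o["side"]["frame"][100:300,130:370,::-1],None,fx=3,fy=3))
cv2.imwrite("pics/scene7.png",cv2.resize(o["scene"]["frame"][20:240,300:500,::-1],None,fx=2.7,fy=2.7))
go(690,227,225,.031+np.pi)
E
```

```text
clock: 12.3
eef_pos: [696.8, 228.6, 229.5]
eef_rot: [3.141, 0.002, -3.11]
wrist_force: [0.6, 1.0, -0.9]
finger_gap: 0.2
clock: 12.5
eef_pos: [697.1, 228.5, 230.2]
eef_rot: [3.141, 0.001, -3.11]
wrist_force: [0.2, 0.0, 0.3]
finger_gap: 0.9
t 12.6 pos [697.6 228.6 231.1] yaw -3.11 j6 -1.34 F [-0.8 -0.1 -0. ] gap 0.5
rows: x 0.76 y -0.14 z 0.61 roll 0.000 (or -6.283)
```

View pics/side7.png

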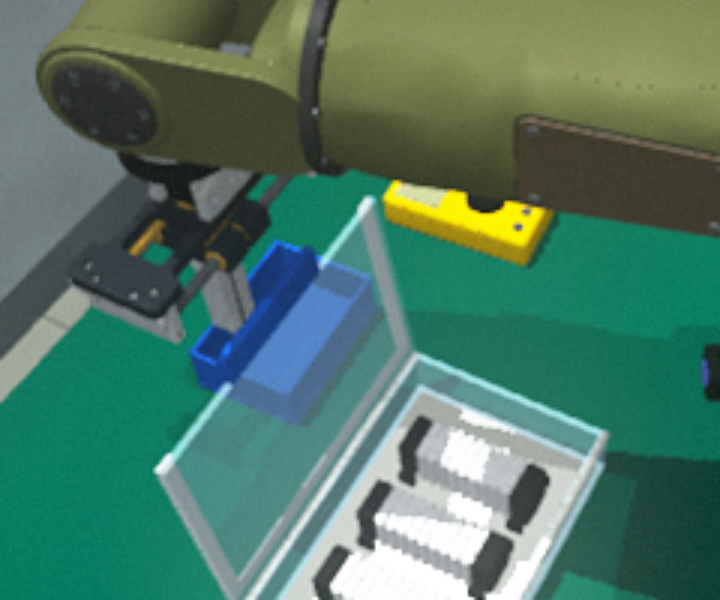

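View pics/scene7.png

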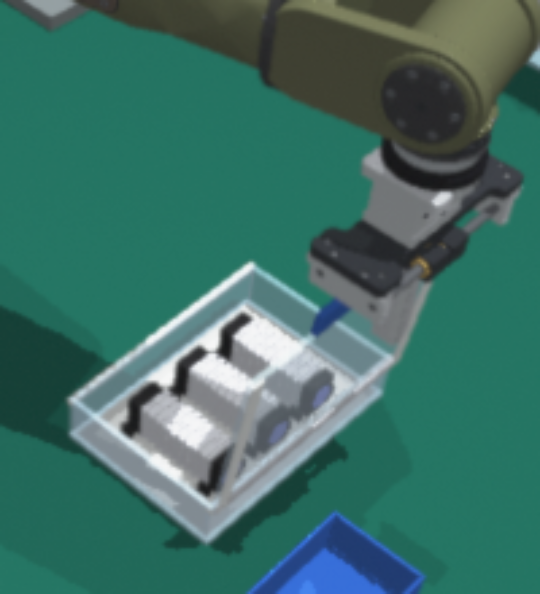

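```bash
python3 -m pendant '[[[1.5,0,0,0],[3,0,0,0],[4.5,0,0,0],[6,0,0.1,0],[7.1,0,0.3,0]]]' ; python3 - <<'E'
from h import *
from cell import cams,models
c=cams.camera("side")
cv2.imwrite("pics/side8.png",cv2.resize(c["frame"][100:300,130:370,::-1],None,fx=3,fy=3))
go(690,227,225,.031+np.pi)
E
```

```text
clock: 13.1
eef_pos: [626.4, 226.3, 228.3]
eef_rot: [3.141, 0.004, -3.11]
wrist_force: [2.0, -0.1, 1.2]
finger_gap: 0.5
t 13.15 pos [625.4 226.5 228. ] yaw -3.11 j6 -1.31 F [-1.  -0.5 -0.1] gap 0.5
rows: x -6.46 y -0.15 z 0.30 roll 0.001 (or -6.283)
```

View pics/side8.png

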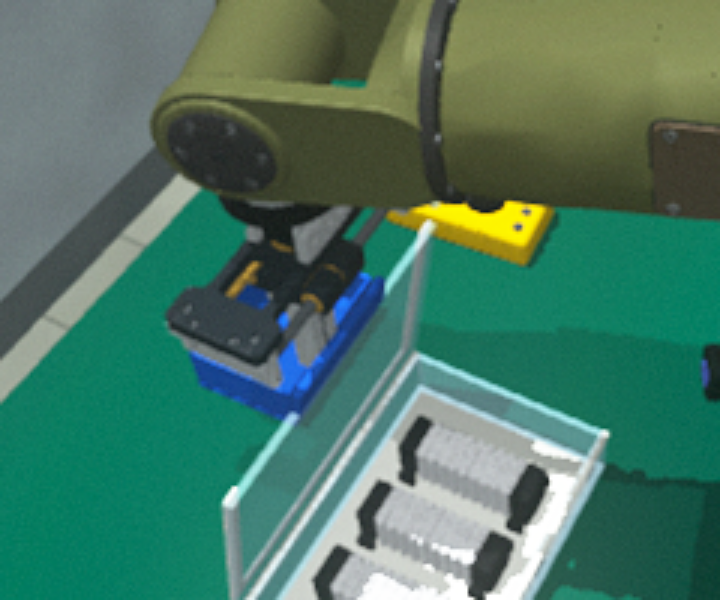

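```bash
python3 -m pendant '[[[1.6,0,0.3,0],[3.1,0,0.7,0],[4.6,0,1.4,0],[6.1,0,2.1,0],[7.5,0,3.1,0]]]' ; python3 -m pendant '[[[1.3,0,1.0,0],[2.4,0,2.2,0],[3.5,0,3.4,0],[4.4,0,4.8,0],[5.2,0,6.2,0]]]'; python3 - <<'E'
from h import *
from cell import cams,models
c=cams.camera("side")
cv2.imwrite("pics/side9.png",cv2.resize(c["frame"][100:300,130:370,::-1],None,fx=3,fy=3))
go(690,227,225,.031+np.pi)
E
```

```text
clock: 13.65
eef_pos: [551.8, 224.0, 196.5]
eef_rot: [3.141, 0.003, -3.11]
wrist_force: [0.3, 0.4, 2.4]
finger_gap: 0.5
clock: 14.15
eef_pos: [500.0, 222.5, 133.8]
eef_rot: [3.141, 0.002, -3.11]
wrist_force: [1.7, 0.1, 0.6]
finger_gap: 0.5
t 14.2 pos [498.3 222.2 131.4] yaw -3.11 j6 -1.25 F [-1.1  0.3 -1.7] gap 0.4
rows: x -19.17 y -0.12 z -9.36 roll 0.000 (or -6.283)
```

View pics/side9.png

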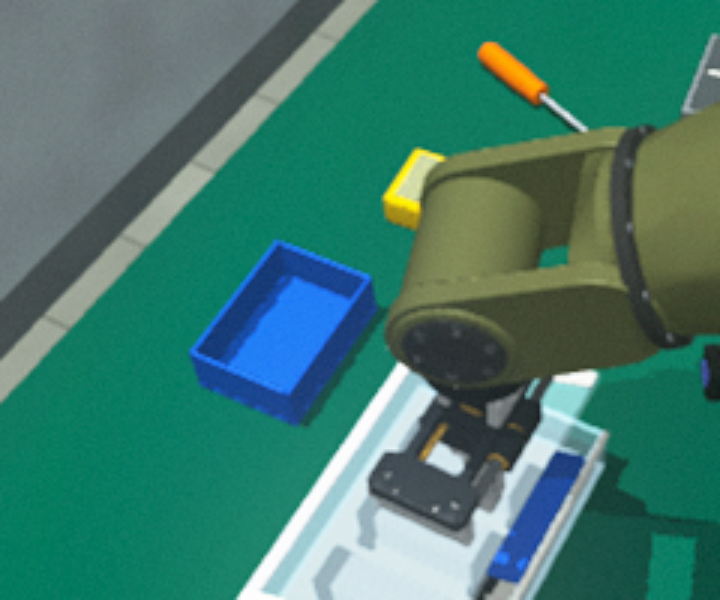

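```bash
python3 -m pendant '[[[0.4,0,1.2,0],[0.8,0,2.4,0],[1.1,0,3.5,0],[1.3,0,4.4,0],[1.4,0,5.2,0]]]' ; python3 -m pendant '[[[0,0,0.4,0],[0,0,0.7,0],[0,0,0.8,0],[0,0,0.8,0]]]'
```

```text
clock: 14.7
eef_pos: [485.4, 221.8, 80.1]
eef_rot: [-3.142, -0.0, -3.11]
wrist_force: [0.1, -0.2, 0.3]
finger_gap: 0.6
clock: 15.1
eef_pos: [485.6, 221.8, 72.9]
eef_rot: [3.142, 0.0, -3.11]
wrist_force: [-0.4, 0.9, -0.4]
finger_gap: 0.5
```

```bash
python3 -c "
from h import *
go(690,227,225,.031+np.pi)"
```

```text
t 15.1 pos [485.6 221.8  72.9] yaw -3.11 j6 -1.24 F [-0.4  0.9 -0.4] gap 0.5
rows: x -20.45 y -0.12 z -15.21 roll 0.000 (or -6.283)
```

Press on gently until the force rises.

```bash
python3 -m pendant '[[[0,0,0.1,0],[0,0,0.2,0],[0,0,0.2,0]]]'; python3 -m pendant '[[[0,0,0.1,0],[0,0,0.1,0],[0,0,0.1,0]]]'
```

```text
clock: 15.4
eef_pos: [485.7, 221.9, 71.3]
eef_rot: [3.141, 0.001, -3.11]
wrist_force: [-1.6, -0.5, 3.5]
finger_gap: 0.7
clock: 15.7
eef_pos: [485.7, 221.9, 71.1]
eef_rot: [3.141, 0.001, -3.11]
wrist_force: [-5.1, -3.0, 15.0]
finger_gap: 0.5
```

```bash
python3 -m pendant '[[[0,0,-1,0],[0,0,-4,0],[0,0,-8,0],[0,0,-12,0],[0,0,-16,0]]]' 1 60; python3 - <<'E'
from h import *
from cell import cams,models
import pickle
o={}
for n in["side","scene","wrist"]:
    o[n]=cams.camera(n)
cv2.imwrite("pics/side10.png",cv2.resize(o["side"]["frame"][100:350,130:400,::-1],None,fx=2.4,fy=2.4))
cv2.imwrite("pics/scene10.png",cv2.resize(o["scene"]["frame"][60:240,290:490,::-1],None,fx=3,fy=3))
pickle.dump(o,open("d10.pkl","wb"))
go(509.7,-343,235,.166+np.pi)
E
```

```text
clock: 16.2
eef_pos: [485.2, 221.7, 231.9]
eef_rot: [3.141, 0.0, -3.11]
wrist_force: [0.7, -0.4, 0.1]
finger_gap: 37.2
t 16.35 pos [486.2 222.1 232.3] yaw -3.11 j6 -1.24 F [ 0.3  0.1 -0.8] gap 49.2
rows: x -0.58 y -56.55 z -0.27 roll -0.135 (or 6.148)
```

View pics/side10.png

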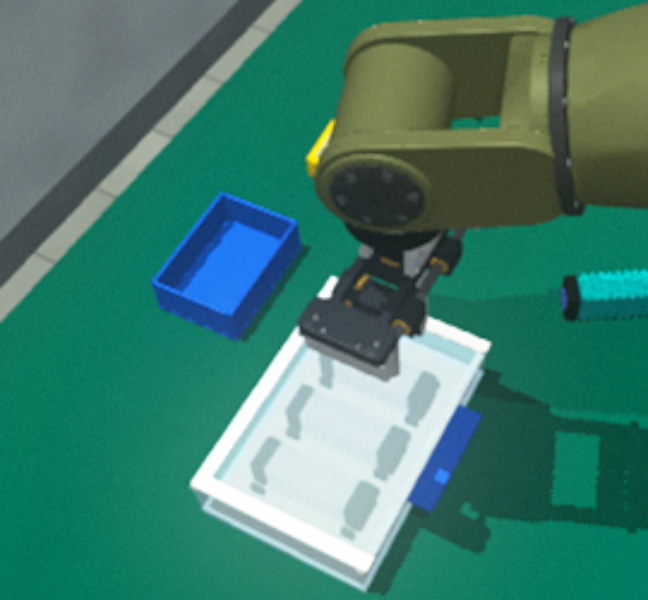

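View pics/scene10.png

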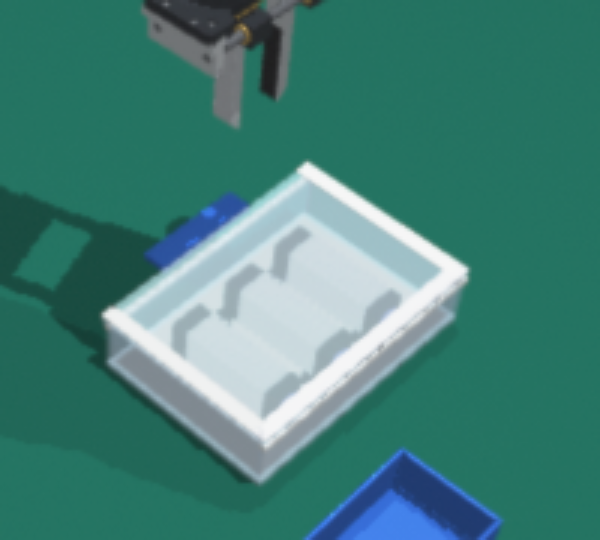

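```bash
python3 -m pendant '[[[0,-4,0,0],[0,-9,0,0],[0,-14,0,-0.03],[0,-19,0,-0.06],[0,-24,0,-0.1]]]' 1 60; python3 -m pendant '[[[0,-5,0,0],[0,-10,0,0],[0,-15,0,0],[0,-20,0,0],[0,-24,0,0]]]';python3 - <<'E'
from h import *
go(509.7,-343,235,.166+np.pi)
E
```

```text
clock: 16.85
eef_pos: [492.2, -20.0, 228.6]
eef_rot: [3.141, -0.002, -3.009]
wrist_force: [1.0, -0.9, -0.3]
finger_gap: 89.0
clock: 17.35
eef_pos: [523.7, -258.5, 228.2]
eef_rot: [3.14, -0.002, -3.012]
wrist_force: [0.1, 0.6, 0.4]
finger_gap: 94.1
t 17.35 pos [ 523.7 -258.5  228.2] yaw -3.012 j6 -2.22 F [0.1 0.6 0.4] gap 94.1
rows: x 2.49 y -8.19 z -0.68 roll -0.036 (or 6.247)
```

```bash
python3 -m pendant '[[[1,-3,0,-0.036],[2,-6,0,-0.036],[2.5,-8.2,0,-0.036],[2.5,-8.2,0,-0.036],[2.5,-8.2,0,-0.036]]]';python3 - <<'E'
from h import *
from cell import cams,models
import pickle
o={}
for n in["wrist","scene","side"]:
    o[n]=cams.camera(n);o[n,"key"]=models.regions_of(n,"key_bow")
    print(n,[(round(float(q["score"]),2),np.round(q["point"]).tolist(),int(q["pixels"].sum())) for q in o[n,"key"]])
pickle.dump(o,open("d11.pkl","wb"))
cv2.imwrite("pics/wrist11.png",o["wrist"]["frame"][:,:,::-1])
go(509.7,-343,235,.166+np.pi)
E
```

```text
clock: 17.85
eef_pos: [510.0, -340.2, 228.5]
eef_rot: [3.14, -0.001, -2.975]
wrist_force: [-0.6, 0.2, -0.1]
finger_gap: 94.2
wrist [(0.94, [315.0, 199.0], 858)]
scene [(0.67, [190.0, 271.0], 250)]
side [(0.8, [382.0, 118.0], 210)]
t 18.15 pos [ 510.6 -339.9  229.9] yaw -2.973 j6 -2.39 F [-0.5 -0.5  0.1] gap 94.0
rows: x 0.14 y -0.29 z -0.51 roll 0.002 (or -6.281)
```

View pics/wrist11.png

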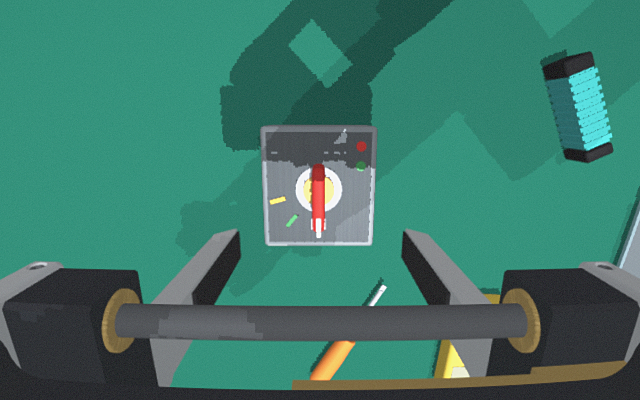

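```bash
python3 - <<'E'
from h import *
import pickle
o=pickle.load(open("d11.pkl","rb"));w=o["wrist"]
m=o["wrist","key"][0]["pixels"].astype(float)
v=[(w,m),(o["scene"],o["scene","key"][0]["pixels"].astype(float)),(o["side"],o["side","key"][0]["pixels"].astype(float))]
for vv in([v[0]],[v[1]],[v[2]],v):
    r=fitbox(vv,(60,12,80,114),(510,-342,[.1,.2]));print(r.x.round(3),round(r.fun,3))
r=fitbox([v[0]],(60,12,80,114),(510,-342,[.1,.2]))
im=cv2.resize(w["frame"][115:260,240:400],None,fx=4,fy=4,interpolation=cv2.INTER_CUBIC)[:,:,::-1].copy()
P=box(60,12,80,114)@Rz(r.x[2]).T+[r.x[0],r.x[1],0]
for q in proj(w,P):cv2.circle(im,tuple(int(t) for t in (q-[240,115])*4+1.5),2,(0,255,0),-1)
# console top corners from wrist
cs=box(130,120,59,60)@Rz(.166).T+[509.7,-343,0]
for q in proj(w,cs):cv2.circle(im,tuple(int(t) for t in (q-[240,115])*4+1.5),2,(255,0,0),-1)
cv2.imwrite("pics/w11c.png",im)
for uv in((262.5,127),(376,127),(267,244),(372,244)):print(onz(w,uv,60).round(1))
E
```

```text
[ 5.10999e+02 -3.42451e+02  1.57000e-01] 0.183
[ 5.09690e+02 -3.43364e+02  8.30000e-02] 0.202
[ 5.10553e+02 -3.36201e+02  2.46000e-01] 0.271
[ 5.10054e+02 -3.42273e+02  1.33000e-01] 0.727
[ 458.2 -408.4   60. ]
[ 439. -295.   60.]
[ 582.7 -387.6   60. ]
[ 563.4 -273.4   60. ]
```

View pics/w11c.png

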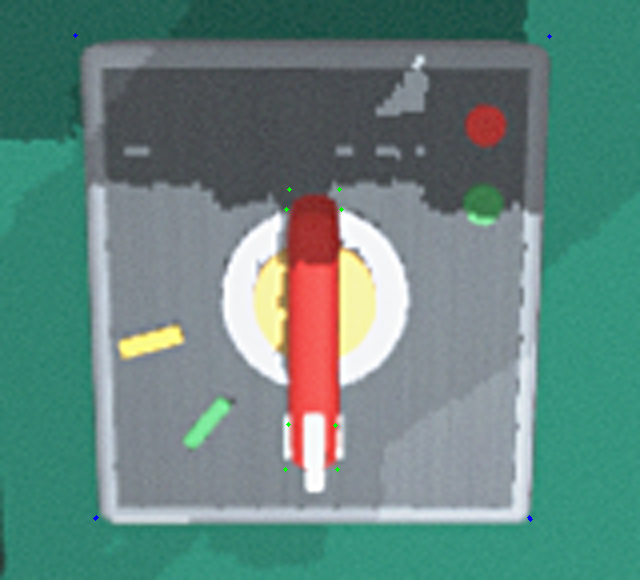

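```bash
python3 -c "
from h import *
go(511,-342,88,.165+np.pi)"
```

```text
t 18.15 pos [ 510.6 -339.9  229.9] yaw -2.973 j6 -2.39 F [-0.5 -0.5  0.1] gap 94.0
rows: x -0.01 y -0.22 z 14.19 roll 0.003 (or -6.280)
```

```bash
python3 -m pendant '[[[0,-0.2,3,0],[0,-0.2,6,0],[0,-0.2,9,0],[0,-0.2,10,0],[0,-0.2,10,0]]]' 0 60;python3 - <<'E'
from h import *
from cell import cams,models
c=cams.camera("wrist");cv2.imwrite("pics/wrist12.png",c["frame"][:,:,::-1])
go(511,-342,88,.165+np.pi)
E
```

```text
clock: 18.65
eef_pos: [510.4, -342.1, 129.1]
eef_rot: [3.14, -0.001, -2.974]
wrist_force: [-0.1, -0.4, 0.2]
finger_gap: 57.5
t 18.7 pos [ 510.9 -342.5  130.6] yaw -2.974 j6 -2.39 F [0.8 0.6 0. ] gap 53.3
rows: x -0.01 y 0.05 z 4.26 roll 0.002 (or -6.281)
```

View pics/wrist12.png

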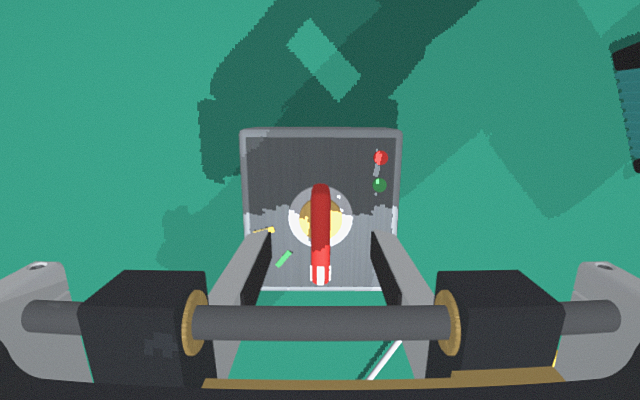

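```bash
python3 -m pendant '[[[0,0,1.5,0],[0,0,3,0],[0,0,4,0],[0,0,4.2,0],[0,0,4.2,0]]]';python3 -m pendant '[[[0,0,0,0],[0,0,0,0],[0,0,0,0],[0,0,0,0],[0,0,0,0]]]' -1 50; python3 -c "
from cell import manip
s=manip.read_state();print(s['finger_gap'],s['eef_pos'],s['moment'],s['wrist_force'])"
```

```text
clock: 19.2
eef_pos: [510.6, -342.5, 87.5]
eef_rot: [3.141, -0.0, -2.975]
wrist_force: [0.3, 0.2, 0.9]
finger_gap: 46.9
clock: 19.7
eef_pos: [510.6, -342.4, 88.0]
eef_rot: [3.141, 0.0, -2.974]
wrist_force: [-0.5, 4.2, 4.4]
finger_gap: 11.5
11.474833321921391 [ 510.64426902 -342.39185255   87.95274602] [ 0.76123095  0.01900741 -0.02383368] [-0.54198686  4.23835556  4.40656217]
```

```bash
python3 -m pendant '[[[0,0,0,0.13],[0,0,0,0.26],[0,0,0,0.39],[0,0,0,0.52],[0,0,0,0.65]]]'; python3 -c "
from cell import manip
s=manip.read_state();print(s['finger_gap'],s['eef_pos'],s['eef_rot'],s['moment'],s['wrist_force'],s['joints'])"
```

```text
clock: 20.2
eef_pos: [510.8, -341.9, 88.0]
eef_rot: [3.141, -0.001, 2.654]
wrist_force: [0.2, 5.6, 2.8]
finger_gap: 11.7
11.700676034463898 [ 510.76207702 -341.85831725   87.98566033] [ 3.14054468e+00 -6.67672594e-04  2.65370110e+00] [ 1.13461392 -0.14612794  0.06195676] [0.23759039 5.60040611 2.82848228] [-6.49812498e-01  5.64746510e-01  1.44940664e+00  1.02540523e-03
  1.12826759e+00 -1.73315641e+00]
```

Now on to START (0.65 more plus a little overshoot for slip), then hold.

```bash
python3 -m pendant '[[[0,0,0,0.13],[0,0,0,0.26],[0,0,0,0.39],[0,0,0,0.52],[0,0,0,0.62]]]'; python3 -c "
from cell import manip
s=manip.read_state();print(s['eef_rot'],s['moment'],s['joints'])"
python3 -m pendant '[[[0,0,0,0.04],[0,0,0,0.07],[0,0,0,0.07]]]'; python3 -c "
from cell import manip
s=manip.read_state();print(s['eef_rot'],s['moment'],s['joints'])"
```

```text
clock: 20.7
eef_pos: [511.2, -341.5, 88.0]
eef_rot: [3.14, -0.001, 2.034]
wrist_force: [3.4, 7.4, 1.9]
finger_gap: 11.7
[ 3.14035437e+00 -1.12320206e-03  2.03425167e+00] [ 1.51709656 -0.61627332  0.23532221] [-0.64924363  0.56478707  1.44930291  0.00177893  1.12796305 -1.11346092]
clock: 21.0
eef_pos: [511.2, -341.5, 88.0]
eef_rot: [3.141, -0.001, 1.969]
wrist_force: [3.6, 6.8, 1.3]
finger_gap: 12.0
[ 3.14057412e+00 -1.11247602e-03  1.96902243e+00] [ 1.42212559 -0.64393993  0.57919252] [-0.64907404  0.5647809   1.44929165  0.00159181  1.12797491 -1.04798198]
```

```bash
python3 -m pendant '[[[0,0,0,0],[0,0,0,0],[0,0,0,0],[0,0,0,0]]]'; python3 - <<'E'
from h import *
from cell import cams
for n in("wrist","scene"):
    c=cams.camera(n);f=c["frame"] if n=="wrist" else cv2.resize(c["frame"][220:350,130:290],None,fx=4,fy=4)
    cv2.imwrite(f"pics/{n}13.png",f[:,:,::-1])
E
python3 -m pendant '[[[0,0,0,0],[0,0,0,0],[0,0,0,0],[0,0,0,0]]]'; python3 -c "
from cell import manip
s=manip.read_state();print(s['eef_rot'],s['moment'])"
```

```text
clock: 21.4
eef_pos: [511.2, -341.5, 88.0]
eef_rot: [3.141, -0.001, 1.97]
wrist_force: [2.7, 6.5, 2.4]
finger_gap: 11.9
clock: 21.9
eef_pos: [511.2, -341.5, 88.0]
eef_rot: [3.141, -0.001, 1.97]
wrist_force: [2.8, 7.0, 3.2]
finger_gap: 12.0
[ 3.14057737e+00 -1.08869335e-03  1.97014313e+00] [ 1.40929361 -0.61811113  0.5667079 ]
```

View pics/wrist13.png

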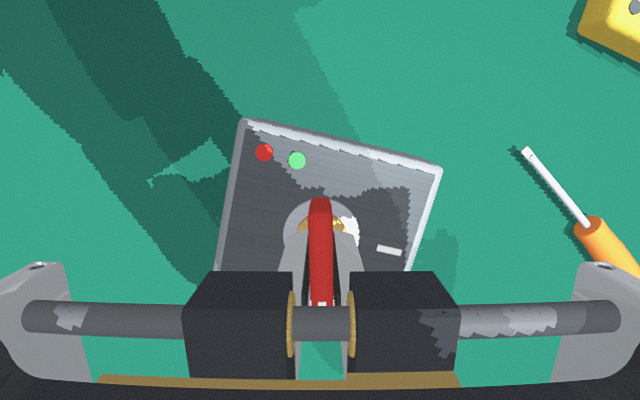

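```bash
python3 -m pendant '[[[0,0,0,-0.12],[0,0,0,-0.24],[0,0,0,-0.36],[0,0,0,-0.48],[0,0,0,-0.52]]]'; python3 -m pendant '[[[0,0,0,0],[0,0,0,0],[0,0,0,0],[0,0,0,0],[0,0,0,0]]]' 0.3 20;  python3 -m pendant '[[[0,0,-1,0],[0,0,-4,0],[0,0,-8,0],[0,0,-12,0],[0,0,-15,0]]]'; python3 - <<'E'
from h import *
from cell import cams,models
import pickle
o={}
for n in("wrist","scene","side"):
    c=cams.camera(n);o[n]=c
    cv2.imwrite(f"pics/{n}14.png",c["frame"][:,:,::-1])
    o[n,"key"]=models.regions_of(n,"key_bow")
w=o["wrist"]
r=fitbox([(w,o["wrist","key"][0]["pixels"].astype(float))],(60,12,80,114),(511,-342,[-.9,-.5,-.2]));print(r.x.round(3),r.fun)
pickle.dump(o,open("d14.pkl","wb"))
go(511,-342,88,0)
E
```

```text
clock: 22.4
eef_pos: [510.8, -341.7, 88.0]
eef_rot: [3.141, -0.001, 2.494]
wrist_force: [0.1, 5.7, 2.9]
finger_gap: 11.5
clock: 22.9
eef_pos: [510.6, -342.7, 87.8]
eef_rot: [-3.142, 0.0, 2.488]
wrist_force: [0.3, 0.6, -0.2]
finger_gap: 48.4
clock: 23.4
eef_pos: [510.8, -342.7, 241.5]
eef_rot: [-3.142, 0.003, 2.489]
wrist_force: [-0.1, -0.7, -1.1]
finger_gap: 61.1
[ 512.301 -342.399   -0.537] 0.12226310511729255
t 23.7 pos [ 510.3 -342.3  236.7] yaw 2.489 j6 -1.57 F [-0.3  0.1  0.2] gap 61.1
rows: x -0.04 y 0.07 z 14.87 roll 2.489 (or -3.794)
```

View pics/wrist14.png

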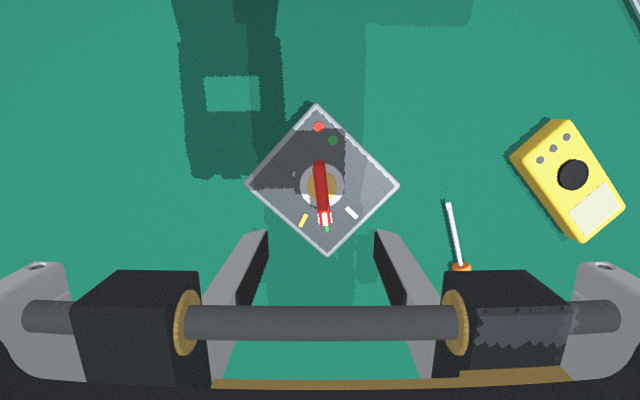

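View pics/scene14.png

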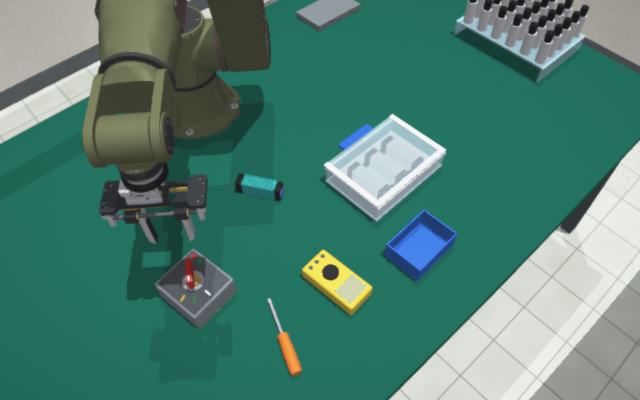

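View pics/side14.png

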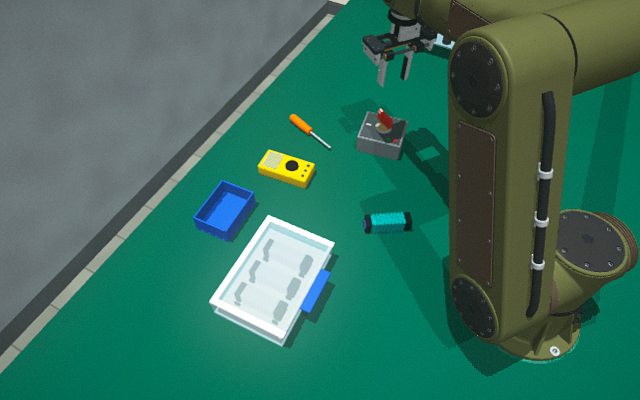

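Wrist picture: the key's white dash points at the green RUN tick at (326,228), which is a fitted turn of 0.70 rad from OFF. The cover is flat on the tray with three lamps under it, and the meter, bin and driver are where they started. Handing in.

```bash
python3 -c "
from cell import manip
print(manip.sign_off())"
```

```text
the job is handed in; nothing more can be done
None
```

The job is handed in at about 24 s of the 72 s allowed; every check I made came out as asked, though the cover angle was not read directly.

- **Lamp:** I laid the white loose lamp in the empty middle bay and let go. The wrist picture showed it between its four guides, with the loaded lamps either side in place.
- **Cover:** I lowered it until it met the tray at the height expected for shut, pressing with about 15 N. Pictures from two cameras show it flat, and it was still flat in the pictures just before hand-in. Shut is judged from that contact height and the pictures.
- **Key:** With the cover shut, I turned the key to its end stop at START. The turning moment rose from 0.24 to 0.58 N m there, above the spring's 0.23. I held it for about a second. I then turned it most of the way back in the grip, and the spring took it the rest of the way when I let go. The final picture puts it at 0.70 rad from OFF, with its dash on the green RUN tick.
- **Other items:** The meter, parts bin and screwdriver look unmoved, and the gripper is clear of everything.

Single-camera position fits disagreed by a few millimetres: up to about 7 mm for the lamp and key, and 2 mm for the tray. I relied on the close wrist pictures, which the grips and the fit in the bay bore out.

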